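# Close and clip down the gauge case

## Robot

A 7-joint arm with a two-finger parallel gripper is mounted at the origin on a cart in front of the work surface, level with it; the furniture and walls round the work are solid. World frame = base frame: x ahead of the robot, y to its left, z up, the work surface at z = 0. Lengths are in m, angles in rad, forces in N, time in s.
With the tool pointing down it reaches from about 0.4 to 0.85 m from the base axis. Payload 10.4 kg.
Tool frame: the origin (TCP) lies midway between the tips of the shut fingers; the grasp point (between the pads) lies 19 mm behind it; z points along the fingers, y is the line along which they close (so a half turn about z gives the same grasp; the last joint's range is limited). The gripper opens to 87 mm and grips with 3 to 60 N. Pads are 19 mm wide; open, the fingers measure 117 mm over their backs; the gripper's body (75 mm by 190 mm) begins 51 mm behind the grasp point.
Start: joints at [1.084, 0.332, -0.065, 1.46, 0.022, 1.35, -0.088], TCP at [0.28, -0.559, 0.223] pointing down, gripper open.
Joint ranges: [-2.6, 2.6], [-0.5, 2.12], [-1.47, 1.34], [0.16, 2.42], [-1.27, 4.41], [0.06, 2.06], [-2.6, 2.6]. Speed limits (rad/s): [2.22, 2.22, 2.79, 2.79, 3.14, 3.14, 3.14].

## Interface

Orientations are given as a unit quaternion [x, y, z, w].
In Python, from bench import r gives the robot as it stands.
- The arm moves only by the tool apply_moves, never from a script. Its argument "steps" is a list of rows, each a list of 7 numbers: the turn, a rotation vector about the tool's x, y, z in rad, then the shift along the tool's x, y, z in mm, then the opening, from -1 (shut) to 1 (fully open). In form: [[ax, ay, az, x, y, z, claw], ...]. A call has 1 to 20 rows; each row is the pose to reach, as a shift and turn from the pose commanded when the call began, along the tool's axes at that moment; what a row does not reach only later rows make up. A row lasts 1/12 s, in which the tool goes at most 41.7 mm and 7.16 degrees, less where a joint would pass 70% of its speed; a pose out of reach is approached as far as the arm can. A call with a gripper value outside its range is refused whole. The fingers move at their own pace and stop on an object; "force" is the grip in N (left out, the last holds). Time passes only in rows, so rows that repeat a pose let the fingers close. It gives the time, the measured TCP pose, the force, the opening and the grip force at its end, in the units of the state.
- r.read_state(): the state, without advancing time (a new reading comes with each control period).
- r.camera(name): name is "scene" or "side" or "wrist"; returns a dict with "pixels" (400x640x3 uint8, red, green, blue), "z_map" (400x640 float32, m along the optical axis (not along the pixel's ray), 0 where there is no reading), "fovy" (degrees; the focal length in pixels is half the picture's height over the tangent of half this angle, whatever the lens; pixels are square), "cx", "cy" (the principal point, pixels), "position" and "orientation" of the camera in the world. Camera axes: x right, y down, z forward; pixel columns grow to the right and rows downward; lengths in m; the calibration is good to about 2 mm. A picture is of the moment at which its call begins.
- r.close_job(): hands the job in; it is judged then, once.
The state is a dict: "time": time; "joint_positions": joint angles; "joint_vel": joint speeds; "joint_torque": joint torques, N m; "ee_pos": TCP position; "eef_rot": TCP orientation; "ft_force": force on the tool from outside, world axes, zero at the start; "torque": the same for the moment, N m; "width": finger opening in m; "grip_force": force on a finger pad.
Only numpy, scipy, OpenCV 4.12 (cv2) and the standard library are available. Lean on these libraries where they do the work, as an engineer would, in place of code of your own. Each camera call takes 0.05 s, during which the arm holds its last target. There are 200 camera calls.

## Task

Shut the blue lid of the grey gauge case by pressing it fully down, and only then fold the three orange clip flaps on its rim (front, left, right) down and press each in until it snaps home. Press gently, never with more than about 2 kg, since the clips are brittle, and leave everything else on the bench where it is.

Things in the scene. Friction and masses are not known exactly. Their poses are not given: they have to be found in the camera images.
- case: grey gauge case, fixed, 130 (x) by 170 mm (y), 54 tall to its rim. Origin: centre of the underside; x points to the lid's hinge, y to the left clip, z up; front clip at -x. Clip hinge axes lie 12 mm outside the wall, 59 mm above the bench with the lid shut (front x = -77, y = 0; left x = 0, y = +97; right x = 0, y = -97 mm)
- lid (a joint): hinge of the blue lid, rad: 0 = shut, larger = front edge raised. The axis runs along the case's y at x = +71 mm, z = 56 mm in the case frame. The lid is 140x188 mm, its top 67 mm above the bench when shut. A stiff hinge holds it where it is left; about 1 to 3 N on the lid's top moves it, and it ends on a rubber seal that gives 1 to 2 mm
- lid_top (a point): centre of the lid's top surface, straight above the case's centre and 67 mm above the bench when the lid is shut; its axes are the lid's (x to the hinge, z out of the top)
- clip_front (a joint): hinge of the orange flap on the lid's front edge, along the case's y, rad: 0 = down and snapped, 1.57 = straight out, more = raised. Flap 36 mm long, 34 wide; moves freely, stays where left. In the last 6 mm its nub rubs under a sprung catch (7 to 12 N at the ridge), then snaps in by itself 1.5 mm before a rigid stop at 0; not snapped it stays above 0.05
- clip_left (a joint): hinge of the orange flap on the lid's left edge, along the case's x, rad: 0 = down and snapped, 1.57 = straight out, more = raised. Flap 36 mm long, 34 wide; moves freely, stays where left. In the last 6 mm its nub rubs under a sprung catch (7 to 12 N at the ridge), then snaps in by itself 1.5 mm before a rigid stop at 0; not snapped it stays above 0.05
- clip_right (a joint): hinge of the orange flap on the lid's right edge, along the case's x, rad: 0 = down and snapped, 1.57 = straight out, more = raised. Flap 36 mm long, 34 wide; moves freely, stays where left. In the last 6 mm its nub rubs under a sprung catch (7 to 12 N at the ridge), then snaps in by itself 1.5 mm before a rigid stop at 0; not snapped it stays above 0.05
- clip_front_ridge (a point): outermost line of this flap's thumb ridge, the place to press: 30 mm from the hinge axis towards the free end, on the outer face, 7 mm off the mid plane. Snapped, it is 29 mm above the bench and 19 mm outside the wall, the free end 21 mm above the bench. Axes: z along the flap to its hinge, x through it (to the case when closed)
- clip_left_ridge (a point): outermost line of this flap's thumb ridge, the place to press: 30 mm from the hinge axis towards the free end, on the outer face, 7 mm off the mid plane. Snapped, it is 29 mm above the bench and 19 mm outside the wall, the free end 21 mm above the bench. Axes: z along the flap to its hinge, x through it (to the case when closed)
- clip_right_ridge (a point): outermost line of this flap's thumb ridge, the place to press: 30 mm from the hinge axis towards the free end, on the outer face, 7 mm off the mid plane. Snapped, it is 29 mm above the bench and 19 mm outside the wall, the free end 21 mm above the bench. Axes: z along the flap to its hinge, x through it (to the case when closed)
- loupe: black loupe, 38 mm across, 30 mm tall, a bystander, not to be disturbed. Origin: centre of its underside
- cal_weight: steel calibration weight, 29 mm across, 48 mm tall, a bystander, not to be disturbed. Origin: centre of its underside
- sample_cup: small white cup, 37 mm across, 26 mm tall, a bystander, not to be disturbed. Origin: centre of its underside
- micrometer: green micrometer lying flat, 44x132x16 mm, a bystander, not to be disturbed. Origin: centre of its underside
- tape_roll: tape roll lying flat, 106 mm across, 25 mm tall, a bystander, not to be disturbed. Origin: centre of its underside
- scissors: scissors with blue handles lying flat, 87x199x9 mm, a bystander, not to be disturbed. Origin: centre of its underside

How it is judged:
On the way:
1. the lid is pressed fully shut while all three clips still stand open (value of joint lid below 0.03 rad and value of joint each of clip_front, clip_left, clip_right above 1 rad), for 0.2 s.
At the end, for the whole second after the job is handed in: The lid is shut (within 0.03 rad) and all three clips are snapped home (each within 0.04 rad of fully down) (value of joint lid below 0.03 rad and value of joint each of clip_front, clip_left, clip_right below 0.04 rad); the robot touches nothing.
It fails at once if a clip is folded down while the lid stands open (value of joint lid above 0.08 rad and value of joint any of clip_front, clip_left, clip_right below 1 rad).
It fails at once if the robot presses the case, its lid or a clip with more than 20 N (contact force between any of the fingers, the arm and case above 20 N).
It fails at once if a bystander is moved more than 20 mm (distance of any of loupe, cal_weight, sample_cup, micrometer, tape_roll, scissors from where it was at the start of the episode above 0.02 m).
It also fails if it takes over 61 s, if anything falls off the work surface, if the arm or the gripper's body presses on something with over 40 N, if the wrist force passes 120 N, or if a joint passes its speed limit or range.

## Working session

There is one attempt and no reset: what is moved stays moved. The work goes in short steps, Python scripts to look and compute and a tool call to move; the robot and the scene stay as the last step left them, time stands still between calls to the robot, and variables do not carry over. Pictures are saved under pics/ and viewed, at most 10 in all, crops included, and the job is handed in when it is done.

Besides the shell and the picture viewer there is one more tool, called as name(argument=value, ...) on one line, values as JSON. apply_moves: Moves the arm, as the interface text tells. Its arguments: {"type":"object","properties":{"steps":{"type":"array","items":{"type":"array","items":{"type":"number"}}},"force":{"type":"number"}},"required":["steps"]}

```bash
ls; mkdir -p pics; cat > h.py <<'E'
import numpy as np, cv2
from scipy.spatial.transform import Rotation as R
from bench import r
def cloud(c):
    h,w=c["z_map"].shape; f=h/2/np.tan(np.radians(c["fovy"])/2)
    u,v=np.meshgrid(np.arange(w),np.arange(h)); z=c["z_map"]
    P=np.stack([(u-c["cx"])/f*z,(v-c["cy"])/f*z,z],-1)
    return P@R.from_quat(c["orientation"]).as_matrix().T+np.array(c["position"])
def save(c,n): cv2.imwrite(f"pics/{n}.png",c["pixels"][...,::-1])
E
python3 - <<'E'
from h import *
for n in("scene","side"):
    c=r.camera(n); save(c,n); np.savez(n,P=cloud(c),I=c["pixels"]); print(n,c["position"],c["orientation"],c["fovy"])
print(r.read_state())
E
```

```text
pics
scene [-0.14586587  0.82390326  0.87726582] [-0.35156555  0.8280224  -0.40616289  0.16066198] 55.07981849719595
side [-0.33140463 -0.27811391  1.3591613 ] [ 0.78663872 -0.52658614  0.17299117 -0.2719938 ] 45.13682393059881
{'time': 0.1, 'joint_positions': array([ 1.08441548,  0.33280707, -0.06467344,  1.46082368,  0.02162479,
        1.34990492, -0.08847048]), 'joint_vel': array([-2.60562037e-05, -1.81049678e-03,  3.36635685e-05, -1.88904265e-03,
        1.38063950e-03, -2.11091575e-03,  1.20068636e-03]), 'joint_torque': array([ 9.95514274e-04, -6.24547863e+01,  2.41529202e-02, -3.90718281e+01,
       -6.15684455e-02,  3.65358603e-02,  6.34355979e-05]), 'ee_pos': array([ 0.27940983, -0.55869456,  0.22185051]), 'eef_rot': array([ 9.73230232e-01,  2.29831518e-01, -1.85852275e-04, -5.95256932e-04]), 'ft_force': array([ 0.38555987, -0.53830642,  0.08719114]), 'torque': array([-0.02564569,  0.02644334, -0.02361863]), 'grip_force': 0.0, 'width': 0.08685547100719315}
```

View pics/scene.png

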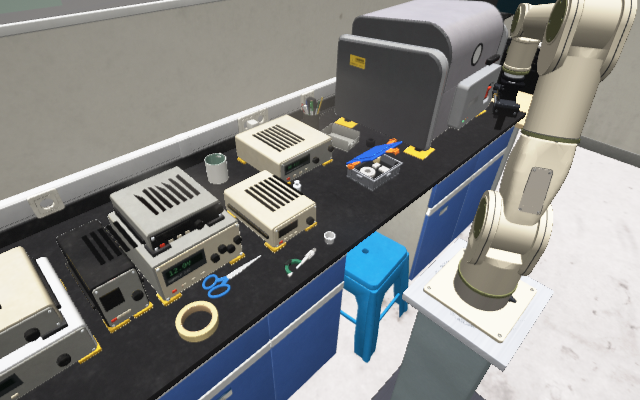

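View pics/side.png

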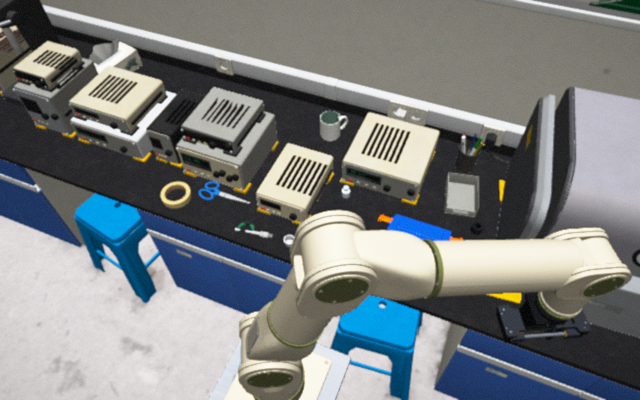

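```bash
python3 - <<'E'
from h import *
for n in("scene","side"):
    d=np.load(n+".npz"); P=d["P"]; hsv=cv2.cvtColor(d["I"],cv2.COLOR_RGB2HSV); H,S,V=[hsv[...,i].astype(int) for i in range(3)]
    for nm,m in (("orange",(H>4)&(H<22)&(S>150)&(V>90)),("blue",(H>95)&(H<125)&(S>110)&(V>50))):
        k,l,st,ce=cv2.connectedComponentsWithStats(m.astype(np.uint8))
        for i in range(1,k):
            if st[i,4]>60:
                q=P[(l==i)&np.isfinite(P[...,2])]
                print(n,nm,st[i],"mean",q.mean(0).round(3),"lo",np.percentile(q,2,0).round(3),"hi",np.percentile(q,98,0).round(3))
E
```

```text
scene blue [ 428  127   86   81 1282] mean [ 0.397 -0.779 -0.134] lo [ 0.396 -1.212 -0.198] hi [ 0.408 -0.461 -0.078]
scene blue [346 141  57  24 422] mean [ 0.564 -0.213  0.114] lo [ 0.515 -0.391  0.004] hi [ 0.697 -0.134  0.142]
scene blue [  159   156   344   244 17989] mean [ 0.399  0.063 -0.362] lo [ 0.33  -1.07  -0.707] hi [ 0.519  0.721 -0.083]
scene blue [202 274  29  25 384] mean [0.522 0.526 0.011] lo [0.486 0.49  0.001] hi [0.565 0.558 0.014]
side orange [377 214  15   9  89] mean [ 0.594 -0.106  0.073] lo [ 0.56  -0.131 -0.003] hi [ 0.662 -0.078  0.113]
side blue [  0 159  35  26 423] mean [ 0.396  1.418 -0.136] lo [ 0.393  1.359 -0.194] hi [ 0.408  1.522 -0.075]
side blue [   0  180   81   66 2300] mean [ 0.395  1.532 -0.473] lo [ 0.392  1.36  -0.672] hi [ 0.405  1.811 -0.268]
side blue [198 181  22  20 282] mean [0.523 0.526 0.006] lo [ 0.484  0.492 -0.004] hi [0.564 0.562 0.016]
side blue [   74   192   218   122 11010] mean [ 0.398  0.718 -0.374] lo [ 0.322  0.201 -0.735] hi [ 0.514  1.252 -0.079]
side blue [386 213  67  28 960] mean [ 0.574 -0.223  0.109] lo [ 0.517 -0.317 -0.001] hi [ 0.684 -0.136  0.139]
side blue [ 331  295   92  105 4899] mean [ 0.405 -0.208 -0.403] lo [ 0.339 -0.349 -0.737] hi [ 0.53  -0.048 -0.34 ]
side blue [ 461  329  179   71 3171] mean [ 0.39  -0.714 -0.124] lo [ 0.391 -0.949 -0.197] hi [ 0.398 -0.467 -0.075]
side blue [ 435  351  150   49 3604] mean [ 0.393 -0.618 -0.41 ] lo [ 0.391 -0.831 -0.659] hi [ 0.398 -0.465 -0.261]
```

The scene view shows the open case with the blue lid at about (375,155), with its flaps around it. The cup is at (330,237), the micrometer at (300,265), the tape at (197,320) and the scissors at (230,275). The side view has the lid at (420,228), partly hidden by the arm. I'll zoom in and fit it.

```bash
python3 - <<'E'
from h import *
a=np.load("scene.npz");b=np.load("side.npz")
A=a["I"][110:200,320:430];B=b["I"][165:265,355:495]
A=cv2.resize(A,None,fx=5,fy=5,interpolation=cv2.INTER_CUBIC)[:450,:550]
cv2.imwrite("pics/c1.png",A[...,::-1])
B=cv2.resize(B,None,fx=5,fy=5,interpolation=cv2.INTER_CUBIC); cv2.imwrite("pics/c2.png",B[...,::-1])
for n,d in(("scene",a),("side",b)):
    P=d["P"];hsv=cv2.cvtColor(d["I"],cv2.COLOR_RGB2HSV); H,S,V=[hsv[...,i].astype(int) for i in range(3)]
    box=(P[...,0]>.42)&(P[...,0]<.78)&(P[...,1]>-.4)&(P[...,1]<-.03)&(P[...,2]<.2)
    m=(H>95)&(H<125)&(S>110)&box&(P[...,2]>.045)
    m=cv2.erode(m.astype(np.uint8),np.ones((3,3)))>0
    q=P[m]; c=np.median(q,0); 
    for _ in range(3):
        u,s,v=np.linalg.svd(q-q.mean(0),full_matrices=False); nn=v[2]*np.sign(v[2,2]); e=(q-q.mean(0))@nn; q=q[abs(e)<.006]
    print(n,"lid n",nn.round(3),"c",q.mean(0).round(3),"rms",e.std())
    rc=cv2.minAreaRect(q[:,:2].astype(np.float32)*1000); print(rc, cv2.boxPoints(rc).round(0).tolist())
    m=box&(H>3)&(H<22)&(S>140)&(V>90)&(P[...,2]>.03)
    k,l,st,ce=cv2.connectedComponentsWithStats(m.astype(np.uint8))
    for i in range(1,k):
        if st[i,4]>8: q=P[l==i]; print("orange",st[i],np.median(q,0).round(3),np.percentile(q,5,0).round(3),np.percentile(q,95,0).round(3))
E
```

```text
scene lid n [0.505 0.018 0.863] c [ 0.559 -0.202  0.12 ] rms 0.001606876587264575
((565.8659057617188, -216.47906494140625), (166.32711791992188, 97.5445556640625), 89.80192565917969) [[517.0, -299.0], [614.0, -300.0], [615.0, -133.0], [517.0, -133.0]]
orange [386 138  11   6  33] [ 0.578 -0.35   0.105] [ 0.568 -0.363  0.095] [ 0.595 -0.332  0.116]
orange [386 148  13   7  54] [ 0.486 -0.223  0.15 ] [ 0.476 -0.239  0.143] [ 0.509 -0.21   0.156]
orange [347 162  13   7  45] [ 0.576 -0.099  0.1  ] [ 0.565 -0.19   0.038] [ 0.627 -0.093  0.111]
side lid n [0.536 0.005 0.844] c [ 0.572 -0.223  0.108] rms 0.002111321128219643
((570.123779296875, -228.21092224121094), (104.4175796508789, 181.42684936523438), 0.49357664585113525) [[517.0, -138.0], [519.0, -319.0], [623.0, -318.0], [622.0, -137.0]]
orange [378 214  14   8  66] [ 0.573 -0.111  0.101] [ 0.561 -0.13   0.092] [ 0.59  -0.096  0.112]
orange [450 238  13   2  22] [ 0.585 -0.339  0.099] [ 0.576 -0.356  0.093] [ 0.591 -0.325  0.106]
```

View pics/c1.png

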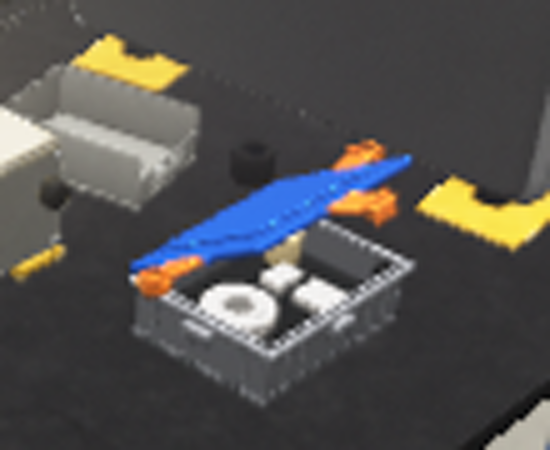

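View pics/c2.png

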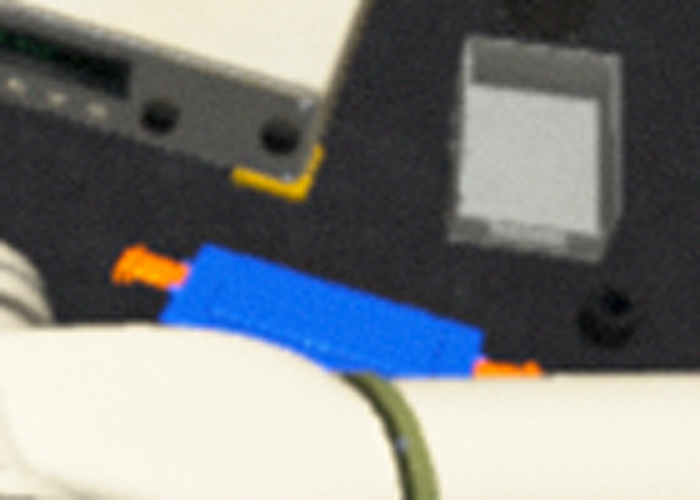

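The crops show the lid about 0.55 rad open with the flaps standing out. The hinge is on the +x side and the case yaw is near 0, centred near (0.56, -0.226). The black loupe is at side (476,229). Next I move to a look-down pose above the case.

apply_moves(steps=[[0,0,0.464,346,-199,-100,-1],[0,0,0.464,346,-199,-100,-1],[0,0,0.464,346,-199,-100,-1],[0,0,0.464,346,-199,-100,-1],[0,0,0.464,346,-199,-100,-1],[0,0,0.464,346,-199,-100,-1],[0,0,0.464,346,-199,-100,-1],[0,0,0.464,346,-199,-100,-1],[0,0,0.464,346,-199,-100,-1],[0,0,0.464,346,-199,-100,-1],[0,0,0.464,346,-199,-100,-1],[0,0,0.464,346,-199,-100,-1],[0,0,0.464,346,-199,-100,-1]], force=10)

```text
time: 1.18
ee_pos: [0.4997, -0.2267, 0.3221]
eef_rot: [1.0, -0.0, -0.0, 0.0]
ft_force: [-1.1, -0.1, 0.1]
width: 0.0084
grip_force: 0.0
```

```bash
python3 - <<'E'
from h import *
c=r.camera("wrist"); save(c,"w1"); P=cloud(c); np.savez("w1",P=P,I=c["pixels"]); print(c["position"],c["orientation"],c["fovy"])
d=np.load("scene.npz")["P"].reshape(-1,3); d2=np.load("side.npz")["P"].reshape(-1,3)
q=np.vstack([d,P.reshape(-1,3)]) 
# height map 20mm cells (cm)
xs=np.arange(.40,.80,.02); ys=np.arange(.06,-.56,-.02)
print("     "," ".join(f"{x:3.0f}" for x in xs*100))
for y in ys:
    row=[]
    for x in xs:
        m=(abs(q[:,0]-x)<.01)&(abs(q[:,1]-y)<.01)&(q[:,2]>-.03)&(q[:,2]<.5)
        row.append(f"{q[m,2].max()*100:3.0f}" if m.sum() else "  .")
    print(f"{y*100:4.0f} "," ".join(row))
E
```

```text
[ 0.58002635 -0.22646166  0.48512895] [-0.69930951  0.6994233   0.10427751 -0.10440044] 71.60555830678335
       40  42  44  46  48  50  52  54  56  58  60  62  64  66  68  70  72  74  76  78
   6    1   1   1   1   1   1   0   1   1   1   1   1   0   1   5   5   0  12  12  12
   4    1   1   1   1   1   1   1   1   1   1   1   0   0   0   3   3   0  12  12  12
   2    1   1   1   1   1   1   1   1   0   1   1   0   0   1   1   0   1  12  12  12
  -0    0   1   1   1   1   1   1   1   1   0   1   1   1   0   1   0   1  12  12  12
  -2    1   1   1   0   1   1   1   0   1   1   1   1   1   1   1   1   0  12  12  12
  -4    1   1   1   0   1   0   1   1   1   1   0   1   1   1   1   1   1  12  12  13
  -6    1   0   0   1   0   1   0   1   1   1   1   1   1   1   0   1   7  12  12  12
  -8    0   1   1   1   1   1   1   1   1   1   1   1   1   0   1   1   8  12  12  12
 -10    1   0   0   1   1   0   0   1  11  11  10   1   1   1   0   0   1  12  12  12
 -12    1   1   1   1   1   1   1   0  11  11   9   1   0   1   1   1   1  12  12  12
 -14    1   1   1   1   1  41  44  43  12  11  1
[... 1143 characters left out ...]
   3   1   0
 -42    1   1   1   1   1   1   1   1   1   1   0   0   0   0   0   3   4   3   0   1
 -44    1   1   0   1   0   0   1   1   1   1   0   0   0   0   0   1  31   0  37  39
 -46    1   0   1   1   1  38  41  42  43  43  43  43  43  42  42  42  43  42  42  42
 -48    1   1   1   1  38  41  43  44  44  44  44  44  43  43  43  43  43  43  42  42
 -50    0   1   1   0  37  42  43  44  44  44  44  43  43  47  50  49  49  50  50  50
 -52    1   1   0   1   1  45  48  49  50  50  50  50  50  50  50  50  50  50  50  50
 -54    1   0   0   1   1  45  48  50  50   .   0   0   .   .   .  -0   .   .   .  50
 -56    1   0   1   0   0  44  48  49  50   .   .   .   .   .   .   .   .   .   .   .
```

View pics/w1.png

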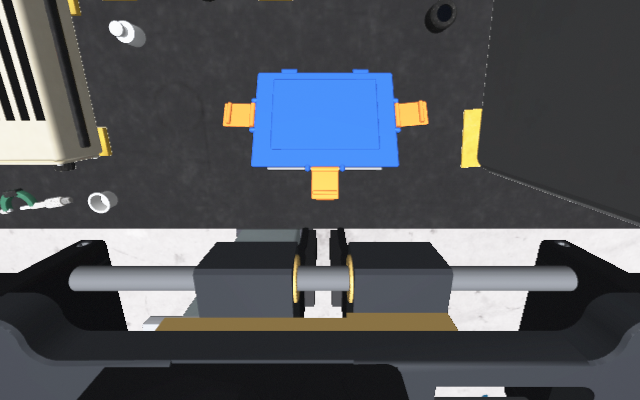

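The wrist view shows the lid at (325,120) with the front flap at (325,183), left flap at (239,115) and right flap at (412,113). The cup is at (102,202), the loupe at (440,17) and the weight at (125,32), all well clear. The machine face is at y≈-0.45.

```bash
python3 - <<'E'
from h import *
d=np.load("w1.npz");P=d["P"];hsv=cv2.cvtColor(d["I"],cv2.COLOR_RGB2HSV);H,S,V=[hsv[...,i].astype(int) for i in range(3)]
box=(P[...,0]>.42)&(P[...,0]<.78)&(P[...,1]>-.4)&(P[...,1]<-.03)&(P[...,2]<.2)
m=box&(H>95)&(H<125)&(S>110)&(P[...,2]>.06)
q=P[m]
for _ in range(4):
    c0=q.mean(0);v=np.linalg.svd(q-c0,full_matrices=False)[2];nn=v[2]*np.sign(v[2,2]);e=(q-c0)@nn;q=q[abs(e)<.005]
th=np.arctan2(np.hypot(nn[0],nn[1]),nn[2]);yaw=np.arctan2(nn[1],nn[0]);print("tilt",th,"yaw",yaw,"n",nn)
ay=np.array([-np.sin(yaw),np.cos(yaw),0]);ax=np.cross(ay,nn)
Q=np.c_[(q-c0)@ax,(q-c0)@ay]*1000
rc=cv2.minAreaRect(Q.astype(np.float32));print(rc)
print("x pct",np.percentile(Q[:,0],[.3,99.7]),"y",np.percentile(Q[:,1],[.3,99.7]))
# lid front edge & y mid in world ; lid frame top z: hinge axis is 11 below the top, +71 from centre
xf=np.percentile(Q[:,0],.3);xm=np.percentile(Q[:,0],99.7);ym=np.percentile(Q[:,1],[.3,99.7]).mean()
for xc in (xf+70,xm-70):
    ctr=c0+ax*xc/1000+ay*ym/1000; hinge=ctr+ax*.071-nn*.011; print("hinge",hinge,"case centre",hinge-np.array([np.cos(yaw),np.sin(yaw),0])*.071)
m=box&(H>3)&(H<22)&(S>140)&(V>90)&(P[...,2]>.03)
k,l,st,ce=cv2.connectedComponentsWithStats(m.astype(np.uint8))
for i in range(1,k):
    if st[i,4]>50:
        q=P[l==i];print("orange",st[i],q.mean(0).round(4),np.percentile(q,2,0).round(3),np.percentile(q,98,0).round(3))
        L=np.c_[(q-c0)@ax,(q-c0)@ay,(q-c0)@nn]*1000;print("  lidframe lo",np.percentile(L,2,0).round(0),"hi",np.percentile(L,98,0).round(0))
print(r.read_state()["width"],r.read_state()["ft_force"])
E
```

```text
tilt 0.5526702456208852 yaw -0.0006678727452040501 n [ 5.24961696e-01 -3.50607661e-04  8.51125781e-01]
((5.1022796630859375, 0.0060577392578125), (150.42860412597656, 198.1634521484375), 0.3627338111400604)
x pct [-65.02338394  76.52152905] y [-93.53190442  93.42939729]
hinge [ 0.63053507 -0.22874379  0.05889975] case centre [ 0.55953509 -0.22869637  0.05889975]
hinge [ 0.63184999 -0.22874466  0.05808873] case centre [ 0.56085    -0.22869724  0.05808873]
orange [395 101  33  26 714] [ 0.5787 -0.3428  0.1032] [ 0.565 -0.362  0.092] [ 0.594 -0.324  0.114]
  lidframe lo [  -7. -133.   -4.] hi [ 26. -95.   6.]
orange [223 102  32  25 697] [ 0.5774 -0.115   0.101 ] [ 0.563 -0.134  0.091] [ 0.591 -0.095  0.11 ]
  lidframe lo [-7. 95. -6.] hi [ 25. 133.   2.]
orange [311 170  27  30 248] [ 0.4926 -0.2265  0.15  ] [ 0.476 -0.244  0.141] [ 0.511 -0.212  0.157]
  lidframe lo [-105.  -16.  -12.] hi [-69.  17.  -2.]
0.005018527601717713 [-0.39181089 -0.35179426  0.29929267]
```

Case centre is (0.560, -0.2287), yaw about 0. Next I press the lid at x=0.515.

apply_moves(steps=[[0,0,0,15,-2,42,-1],[0,0,0,15,-2,83,-1],[0,0,0,15,-2,124,-1],[0,0,0,15,-2,160,-1],[0,0,0,15,-2,172,-1],[0,0,0,15,-2,180,-1],[0,0,0,15,-2,188,-1],[0,0,0,15,-2,196,-1],[0,0,0,15,-2,204,-1],[0,0,0,15,-2,212,-1],[0,0,0,15,-2,220,-1],[0,0,0,15,-2,228,-1],[0,0,0,15,-2,236,-1],[0,0,0,15,-2,243,-1],[0,0,0,15,-2,248,-1],[0,0,0,15,-2,251,-1]])

```text
time: 2.57
ee_pos: [0.5147, -0.2241, 0.0706]
eef_rot: [1.0, -0.0, -0.0, -0.0]
ft_force: [-0.2, -0.8, 0.9]
width: 0.0004
grip_force: 0.5
```

apply_moves(steps=[[0,0,0,0,0,1.5,-1],[0,0,0,0,0,3,-1],[0,0,0,0,0,3.5,-1],[0,0,0,0,0,3.5,-1]])

```text
time: 2.9
ee_pos: [0.5152, -0.2242, 0.0682]
eef_rot: [1.0, -0.0, 0.0, 0.0]
ft_force: [0.4, -0.5, 0.2]
width: 0.0005
grip_force: 0.0
```

apply_moves(steps=[[0,0,0,0,0,0.7,-1],[0,0,0,0,0,1.4,-1],[0,0,0,0,0,1.4,-1]])

```text
time: 3.15
ee_pos: [0.5153, -0.2243, 0.0669]
eef_rot: [1.0, -0.0, 0.0, 0.0]
ft_force: [0.0, -0.5, 1.2]
width: 0.0006
grip_force: 0.7
```

apply_moves(steps=[[0,0,0,0,0,0.6,-1],[0,0,0,0,0,1.2,-1],[0,0,0,0,0,1.2,-1]])

```text
time: 3.4
ee_pos: [0.5152, -0.2243, 0.0658]
eef_rot: [1.0, -0.0, 0.0, 0.0]
ft_force: [-1.5, 0.4, 5.3]
width: 0.0003
grip_force: 2.5
```

apply_moves(steps=[[0,0,0,0,0,0.5,-1],[0,0,0,0,0,0.5,-1],[0,0,0,0,0,0.5,-1]])

```text
time: 3.65
ee_pos: [0.5152, -0.2243, 0.0655]
eef_rot: [1.0, -0.0, 0.0, 0.0]
ft_force: [-3.6, 0.9, 5.8]
width: 0.0007
grip_force: 3.4
```

apply_moves(steps=[[0,0,0,0,0,-3,-1],[0,0,0,0,0,-35,-1],[0,0,0,0,0,-75,-1],[0,0,0,-30,0,-110,-1],[0,0,0,-60,0,-130,-1],[0,0,0,-60,0,-130,-1]])

```text
time: 4.15
ee_pos: [0.4532, -0.2261, 0.2004]
eef_rot: [1.0, -0.001, 0.003, 0.002]
ft_force: [1.1, -0.7, 0.3]
width: 0.0005
grip_force: 0.0
```

```bash
cat > look.py <<'E'
from h import *
import sys
c=r.camera("wrist"); save(c,sys.argv[1]); P=cloud(c);hsv=cv2.cvtColor(c["pixels"],cv2.COLOR_RGB2HSV);H,S,V=[hsv[...,i].astype(int) for i in range(3)]
box=(P[...,0]>.42)&(P[...,0]<.78)&(P[...,1]>-.4)&(P[...,1]<-.03)&(P[...,2]<.2)
q=P[box&(H>95)&(H<125)&(S>110)&(P[...,2]>.05)]
A=np.c_[q[:,:2]-[.56,-.2287],np.ones(len(q))]
print("lid plane",np.linalg.lstsq(A,q[:,2],rcond=None)[0].round(4),"lo",np.percentile(q,1,0).round(4),"hi",np.percentile(q,99,0).round(4))
k,l,st,ce=cv2.connectedComponentsWithStats((box&(H>3)&(H<22)&(S>140)&(V>90)&(P[...,2]>.01)).astype(np.uint8))
for i in range(1,k):
    if st[i,4]>30: q=P[l==i];print("orange",st[i],q.mean(0).round(4),np.percentile(q,2,0).round(4),np.percentile(q,98,0).round(4))
s=r.read_state();print(s["time"],s["ee_pos"],s["ft_force"])
E
python3 look.py w2
```

```text
lid plane [0.0093 0.0001 0.0655] lo [ 0.4926 -0.3204  0.0613] hi [ 0.6312 -0.1372  0.0691]
orange [420  63  39  37 281] [ 0.5604 -0.3468  0.0668] [ 0.5474 -0.3595  0.0609] [ 0.581  -0.3271  0.0722]
orange [192  64  38  36 300] [ 0.5642 -0.1104  0.0636] [ 0.5482 -0.1305  0.0601] [ 0.5812 -0.0947  0.0677]
orange [229  64   5  36  74] [ 0.5646 -0.1341  0.0619] [ 0.5482 -0.135   0.0601] [ 0.5805 -0.133   0.0634]
orange [417  64   4  36  48] [ 0.5645 -0.3237  0.062 ] [ 0.5486 -0.3242  0.0606] [ 0.5797 -0.3229  0.0644]
orange [309 155  32  32 801] [ 0.4713 -0.2286  0.056 ] [ 0.4527 -0.245   0.0496] [ 0.4903 -0.2121  0.0621]
4.2 [ 0.45443547 -0.22559734  0.1980584 ] [ 0.46055102 -0.5152615  -1.18348697]
```

View pics/w2.png

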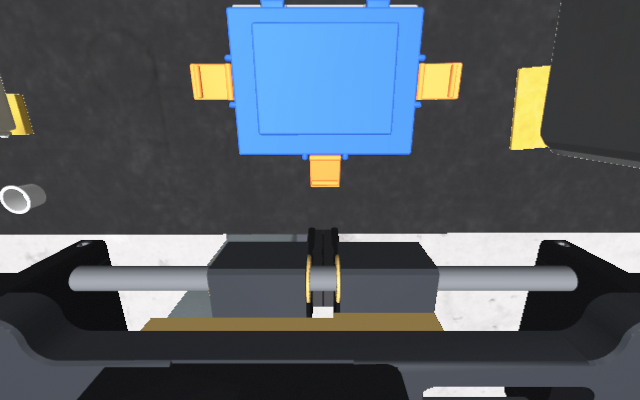

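The lid is shut (slope about 0.009 rad), and the front flap at (325,171) and side flaps at (211,82) and (440,82) are all still out. Now the front clip: descend just outside its ridge, then push +x.

apply_moves(steps=[[0,0,0,-4,3,40,-1],[0,0,0,-4,3,80,-1],[0,0,0,-4,3,110,-1],[0,0,0,-4,3,118,-1],[0,0,0,-4,3,126,-1],[0,0,0,-4,3,132,-1],[0,0,0,-4,3,138,-1],[0,0,0,-4,3,144,-1],[0,0,0,-4,3,150,-1],[0,0,0,-4,3,156,-1],[0,0,0,-4,3,162,-1]])

```text
time: 5.12
ee_pos: [0.4513, -0.2274, 0.0328]
eef_rot: [1.0, -0.0, 0.0, 0.0]
ft_force: [-0.0, -1.6, 1.0]
width: 0.0003
grip_force: 0.0
```

apply_moves(steps=[[0,0,0,0,0,6,-1],[0,0,0,0,0,12,-1],[0,0,0,0,0,15,-1],[0,0,0,4,0,15,-1],[0,0,0,7,0,15,-1],[0,0,0,10,0,15,-1],[0,0,0,10,0,15,-1]])

```text
time: 5.7
ee_pos: [0.4622, -0.2272, 0.0184]
eef_rot: [1.0, 0.0, 0.001, 0.0]
ft_force: [0.3, 0.3, -0.2]
width: 0.0006
grip_force: 0.1
```

apply_moves(steps=[[0,0,0,1,0,0,-1],[0,0,0,2,0,0,-1],[0,0,0,3,0,0,-1],[0,0,0,3,0,0,-1]])

```text
time: 6.03
ee_pos: [0.4644, -0.2273, 0.0181]
eef_rot: [1.0, -0.0, 0.0, 0.0]
ft_force: [0.1, 0.7, 0.6]
width: 0.0004
grip_force: 0.0
```

apply_moves(steps=[[0,0,0,1,0,0,-1],[0,0,0,2,0,0,-1],[0,0,0,2,0,0,-1]])

```text
time: 6.28
ee_pos: [0.4655, -0.2273, 0.0177]
eef_rot: [1.0, -0.0, -0.001, -0.0]
ft_force: [-3.3, 0.4, -0.4]
width: 0.0003
grip_force: 1.5
```

apply_moves(steps=[[0,0,0,0.7,0,0,-1],[0,0,0,1.4,0,0,-1],[0,0,0,1.4,0,0,-1]])

```text
time: 6.53
ee_pos: [0.4663, -0.2272, 0.0174]
eef_rot: [1.0, -0.0, -0.001, -0.0]
ft_force: [-4.8, -0.6, -1.2]
width: 0.0005
grip_force: 2.6
```

apply_moves(steps=[[0,0,0,0.7,0,0,-1],[0,0,0,1.4,0,0,-1],[0,0,0,1.4,0,0,-1]])

```text
time: 6.78
ee_pos: [0.4672, -0.2272, 0.0171]
eef_rot: [1.0, -0.0, -0.002, -0.0]
ft_force: [-6.0, -0.7, -3.2]
width: 0.0006
grip_force: 2.9
```

apply_moves(steps=[[0,0,0,0.6,0,0,-1],[0,0,0,1.2,0,0,-1],[0,0,0,1.2,0,0,-1]])

```text
time: 7.03
ee_pos: [0.4682, -0.2272, 0.0169]
eef_rot: [1.0, -0.0, -0.002, -0.0]
ft_force: [-5.4, -0.7, -4.4]
width: 0.0008
grip_force: 2.9
```

apply_moves(steps=[[0,0,0,0.6,0,0,-1],[0,0,0,1.2,0,0,-1],[0,0,0,1.2,0,0,-1]])

```text
time: 7.28
ee_pos: [0.4699, -0.2271, 0.0171]
eef_rot: [1.0, -0.0, -0.001, -0.0]
ft_force: [-6.5, -0.9, -3.7]
width: -0.0002
grip_force: 2.8
```

apply_moves(steps=[[0,0,0,0.6,0,0,-1],[0,0,0,1.2,0,0,-1],[0,0,0,1.2,0,0,-1]])

```text
time: 7.53
ee_pos: [0.47, -0.2271, 0.0169]
eef_rot: [1.0, -0.0, -0.002, -0.0]
ft_force: [-8.4, 0.1, -0.7]
width: 0.0005
grip_force: 4.8
```

The forward jump and then no further travel suggest the front clip snapped. I retract, turn 90° and go over the left clip.

apply_moves(steps=[[0,0,0,-4,0,0,-1],[0,0,0,-20,0,0,-1],[0,0,0,-20,0,-40,-1],[0,0,0.12,-20,0,-80,-1],[0,0,0.24,-20,0,-120,-1],[0,0,0.36,-5,-10,-142,-1],[0,0,0.48,10,-35,-142,-1],[0,0,0.6,30,-60,-142,-1],[0,0,0.72,50,-80,-142,-1],[0,0,0.84,70,-100,-142,-1],[0,0,0.96,91,-120,-142,-1],[0,0,1.08,91,-132,-142,-1],[0,0,1.2,91,-132,-142,-1],[0,0,1.32,91,-132,-142,-1],[0,0,1.44,91,-132,-142,-1],[0,0,1.571,91,-132,-142,-1],[0,0,1.571,91,-132,-142,-1],[0,0,1.571,91,-132,-142,-1]])

```text
time: 9.03
ee_pos: [0.5603, -0.0965, 0.1496]
eef_rot: [0.787, -0.616, -0.018, 0.007]
ft_force: [1.2, -0.7, -2.9]
width: 0.0012
grip_force: 0.0
```

```bash
python3 look.py w3; python3 -c "
from h import *
print(r.read_state()['joint_positions'].round(2))"
```

```text
lid plane [ 0.0132 -0.02    0.0665] lo [ 0.4925 -0.2714  0.0615] hi [ 0.6305 -0.1365  0.0692]
orange [431  50  21  45 217] [ 0.488  -0.2286  0.062 ] [ 0.4848 -0.2451  0.0603] [ 0.4908 -0.2117  0.0639]
orange [298 155  45  50 527] [ 0.5654 -0.1145  0.0635] [ 0.5483 -0.1347  0.0603] [ 0.5816 -0.0945  0.0682]
9.0833 [ 0.56085662 -0.09689903  0.1505278 ] [-0.20181989 -0.13022502 -0.60785296]
[-0.55  0.36  0.79  1.71 -0.27  1.23 -2.59]
```

View pics/w3.png

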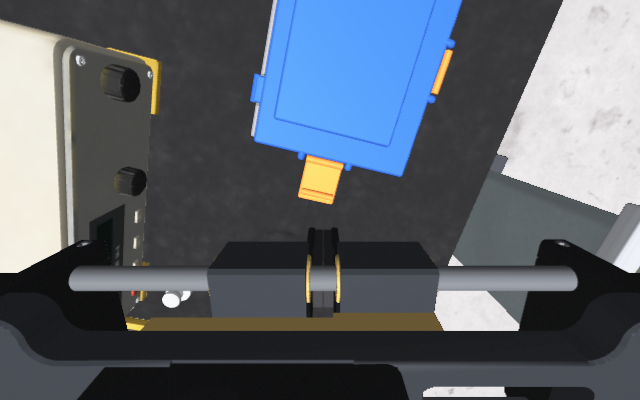

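The picture shows the left flap at (320,180) still out, and the front flap reduced to a thin strip at (442,72), so it is down. Joint 7 hit its limit, so I turn the other way.

apply_moves(steps=[[0,0,-0.12,0,0,0,-1],[0,0,-0.24,0,0,0,-1],[0,0,-0.36,0,0,0,-1],[0,0,-0.48,0,0,0,-1],[0,0,-0.6,0,0,0,-1],[0,0,-0.72,0,0,0,-1],[0,0,-0.84,0,0,0,-1],[0,0,-0.96,0,0,0,-1],[0,0,-1.08,0,0,0,-1],[0,0,-1.2,0,0,0,-1],[0,0,-1.32,0,0,0,-1],[0,0,-1.44,0,0,0,-1],[0,0,-1.5,0,0,0,-1],[0,0,-1.5,0,0,0,-1]])

```text
time: 10.25
ee_pos: [0.5602, -0.0966, 0.1493]
eef_rot: [0.996, 0.089, -0.019, -0.007]
ft_force: [0.5, -0.5, -0.1]
width: 0.0006
grip_force: 0.0
```

```bash
python3 -c "
from h import *
s=r.read_state();q=R.from_quat(s['eef_rot']).as_matrix();print(s['joint_positions'].round(2),s['ee_pos'],q.round(3))"
```

```text
[-0.32  0.31  0.5   1.7  -0.16  1.22 -1.17] [ 0.56024293 -0.09659982  0.14930545] [[ 0.984  0.176 -0.038]
 [ 0.177 -0.984  0.011]
 [-0.036 -0.018 -0.999]]
```

```bash
cat > goal.py <<'E'
from h import *
import sys
x=np.array([float(v) for v in sys.argv[1:4]])
s=r.read_state();q=R.from_quat(s['eef_rot']);D=R.from_matrix(np.array([[0,1,0],[1,0,0],[0,0,-1.]]).T)
print((q.inv()*D).as_rotvec().round(4),(q.inv().apply(x-s['ee_pos'])*1000).round(1))
E
python3 goal.py .5640 -.0955 .15
```

```text
[-0.0399  0.0172 -1.393 ] [ 3.9 -0.4 -0.8]
```

apply_moves(steps=[[-0.0035,0.0015,-0.12,4,0,-1,-1],[-0.007,0.003,-0.24,4,0,-1,-1],[-0.01,0.0045,-0.36,4,0,-1,-1],[-0.014,0.006,-0.48,4,0,-1,-1],[-0.017,0.0075,-0.6,4,0,-1,-1],[-0.02,0.009,-0.72,4,0,-1,-1],[-0.024,0.01,-0.84,4,0,-1,-1],[-0.028,0.012,-0.96,4,0,-1,-1],[-0.031,0.013,-1.08,4,0,-1,-1],[-0.034,0.015,-1.2,4,0,-1,-1],[-0.038,0.016,-1.32,4,0,-1,-1],[-0.04,0.017,-1.393,4,0,-1,-1],[-0.04,0.017,-1.393,4,0,-1,-1],[-0.04,0.017,-1.393,4,0,-1,-1]])

```text
time: 11.42
ee_pos: [0.5638, -0.0962, 0.15]
eef_rot: [0.71, 0.704, -0.001, -0.0]
ft_force: [-0.4, 0.7, -0.3]
width: 0.0008
grip_force: 0.0
```

```bash
python3 goal.py .5640 -.0955 .15
```

```text
[-0.0012  0.0007 -0.0082] [ 0.7  0.2 -0. ]
```

apply_moves(steps=[[0,0,-0.008,1,0,35,-1],[0,0,-0.008,1,0,65,-1],[0,0,-0.008,1,0,74,-1],[0,0,-0.008,1,0,82,-1],[0,0,-0.008,1,0,88,-1],[0,0,-0.008,1,0,94,-1],[0,0,-0.008,1,0,100,-1],[0,0,-0.008,1,0,106,-1],[0,0,-0.008,1,0,112,-1],[0,0,-0.008,1,0,118,-1],[0,0,-0.008,1,0,124,-1],[0,0,-0.008,1,0,130,-1],[0,0,-0.008,1,0,132,-1],[0,0,-0.008,-3,0,132,-1],[0,0,-0.008,-6,0,132,-1],[0,0,-0.008,-9,0,132,-1],[0,0,-0.008,-11,0,132,-1],[0,0,-0.008,-11,0,132,-1]])

```text
time: 12.92
ee_pos: [0.5632, -0.1085, 0.018]
eef_rot: [0.706, 0.708, -0.001, -0.0]
ft_force: [-1.4, 0.8, -0.6]
width: 0.0008
grip_force: 0.0
```

apply_moves(steps=[[0,0,0,-1,0,0,-1],[0,0,0,-2,0,0,-1],[0,0,0,-3,0,0,-1],[0,0,0,-3,0,0,-1]])

```text
time: 13.25
ee_pos: [0.5632, -0.1101, 0.0176]
eef_rot: [0.706, 0.708, -0.001, -0.001]
ft_force: [0.9, 0.9, -0.8]
width: 0.0006
grip_force: 0.8
```

apply_moves(steps=[[0,0,0,-1,0,0,-1],[0,0,0,-2,0,0,-1],[0,0,0,-2,0,0,-1]])

```text
time: 13.5
ee_pos: [0.5631, -0.1112, 0.0174]
eef_rot: [0.706, 0.709, -0.001, -0.001]
ft_force: [1.2, 5.1, -1.2]
width: 0.0004
grip_force: 2.5
```

apply_moves(steps=[[0,0,0,-0.7,0,0,-1],[0,0,0,-1.4,0,0,-1],[0,0,0,-1.4,0,0,-1]])

```text
time: 13.75
ee_pos: [0.563, -0.1121, 0.0172]
eef_rot: [0.705, 0.709, -0.001, -0.001]
ft_force: [1.7, 7.4, -3.8]
width: 0.0011
grip_force: 3.2
```

apply_moves(steps=[[0,0,0,-0.6,0,0,-1],[0,0,0,-1.2,0,0,-1],[0,0,0,-1.2,0,0,-1]])

```text
time: 14.0
ee_pos: [0.5629, -0.1133, 0.0171]
eef_rot: [0.705, 0.709, -0.001, -0.001]
ft_force: [2.3, 5.0, -4.2]
width: 0.0006
grip_force: 3.1
```

apply_moves(steps=[[0,0,0,-0.6,0,0,-1],[0,0,0,-1.2,0,0,-1],[0,0,0,-1.2,0,0,-1]])

```text
time: 14.25
ee_pos: [0.5629, -0.1145, 0.0172]
eef_rot: [0.705, 0.709, -0.001, -0.002]
ft_force: [0.3, 6.1, -2.7]
width: 0.0004
grip_force: 3.3
```

apply_moves(steps=[[0,0,0,-0.6,0,0,-1],[0,0,0,-1.2,0,0,-1],[0,0,0,-1.2,0,0,-1]])

```text
time: 14.5
ee_pos: [0.5629, -0.1146, 0.0171]
eef_rot: [0.705, 0.709, -0.001, -0.002]
ft_force: [-0.9, 10.3, -2.1]
width: 0.0008
grip_force: 4.9
```

apply_moves(steps=[[0,0,0,-0.5,0,0,-1],[0,0,0,-1,0,0,-1],[0,0,0,-1,0,0,-1]])

```text
time: 14.75
ee_pos: [0.5629, -0.1148, 0.0171]
eef_rot: [0.705, 0.709, -0.0, -0.002]
ft_force: [-1.0, 12.3, -2.3]
width: 0.0007
grip_force: 6.2
```

At the rigid stop, so the left clip should be snapped. Over to the right clip.

apply_moves(steps=[[0,0,0,4,0,0,-1],[0,0,0,22,0,0,-1],[0,0,0,22,0,-40,-1],[0,0,0,22,0,-80,-1],[0,0,0,22,0,-120,-1],[0,0,0,-15,0,-132,-1],[0,0,0,-55,0,-132,-1],[0,0,0,-95,0,-132,-1],[0,0,0,-135,0,-132,-1],[0,0,0,-175,0,-132,-1],[0,0,0,-215,0,-132,-1],[0,0,0,-244,0,-132,-1],[0,0,0,-244,0,-132,-1],[0,0,0,-244,0,-132,-1]])

```text
time: 15.92
ee_pos: [0.5627, -0.3654, 0.1495]
eef_rot: [0.707, 0.707, -0.002, -0.0]
ft_force: [-0.3, 0.9, -0.1]
width: 0.0004
grip_force: 0.0
```

```bash
python3 look.py w4; python3 goal.py .5640 -.362 .15
```

```text
lid plane [0.0149 0.0228 0.0663] lo [ 0.492  -0.3215  0.061 ] hi [ 0.6301 -0.2035  0.0689]
orange [225  16  11  49 221] [ 0.4876 -0.2291  0.0611] [ 0.4845 -0.246   0.0591] [ 0.4905 -0.2123  0.0629]
orange [306 157  38  44 418] [ 0.5629 -0.3449  0.0661] [ 0.5479 -0.3625  0.0607] [ 0.5811 -0.3234  0.072 ]
15.9667 [ 0.5636917  -0.36312524  0.14954343] [-0.11714154  1.1044675  -0.20825666]
[-0.0031  0.0012  0.0019] [ 1.1  0.3 -0.5]
```

apply_moves(steps=[[0,0,0,2,0,35,-1],[0,0,0,2,0,62,-1],[0,0,0,2,0,70,-1],[0,0,0,2,0,76,-1],[0,0,0,2,0,82,-1],[0,0,0,2,0,88,-1],[0,0,0,2,0,94,-1],[0,0,0,2,0,100,-1],[0,0,0,2,0,106,-1],[0,0,0,2,0,112,-1],[0,0,0,2,0,118,-1],[0,0,0,2,0,124,-1],[0,0,0,2,0,130,-1],[0,0,0,2,0,132,-1],[0,0,0,6,0,132,-1],[0,0,0,9,0,132,-1],[0,0,0,12,0,132,-1],[0,0,0,13,0,132,-1],[0,0,0,13,0,132,-1]])

```text
time: 17.55
ee_pos: [0.5643, -0.3487, 0.0181]
eef_rot: [0.706, 0.709, -0.001, -0.0]
ft_force: [0.0, 0.6, 0.5]
width: 0.0006
grip_force: 0.0
```

apply_moves(steps=[[0,0,0,1,0,0,-1],[0,0,0,2,0,0,-1],[0,0,0,2,0,0,-1]])

```text
time: 17.8
ee_pos: [0.564, -0.3478, 0.018]
eef_rot: [0.706, 0.708, -0.001, -0.0]
ft_force: [0.3, -2.5, -0.3]
width: 0.0005
grip_force: 0.9
```

apply_moves(steps=[[0,0,0,0.7,0,0,-1],[0,0,0,1.4,0,0,-1],[0,0,0,1.4,0,0,-1]])

```text
time: 18.05
ee_pos: [0.5639, -0.3468, 0.0178]
eef_rot: [0.706, 0.708, -0.001, 0.0]
ft_force: [3.5, -5.4, -3.1]
width: 0.0008
grip_force: 2.4
```

apply_moves(steps=[[0,0,0,0.7,0,0,-1],[0,0,0,1.4,0,0,-1],[0,0,0,1.4,0,0,-1]])

```text
time: 18.3
ee_pos: [0.5637, -0.3455, 0.0177]
eef_rot: [0.706, 0.708, -0.002, -0.0]
ft_force: [2.3, -3.6, -2.9]
width: 0.0008
grip_force: 2.4
```

apply_moves(steps=[[0,0,0,0.6,0,0,-1],[0,0,0,1.2,0,0,-1],[0,0,0,1.2,0,0,-1]])

```text
time: 18.55
ee_pos: [0.5636, -0.3439, 0.0177]
eef_rot: [0.706, 0.708, -0.001, -0.0]
ft_force: [0.5, -5.1, -3.2]
width: 0.0004
grip_force: 2.3
```

apply_moves(steps=[[0,0,0,0.6,0,0,-1],[0,0,0,1.2,0,0,-1],[0,0,0,1.2,0,0,-1]])

```text
time: 18.8
ee_pos: [0.5635, -0.3438, 0.0178]
eef_rot: [0.706, 0.708, -0.002, 0.0]
ft_force: [1.6, -7.7, -5.0]
width: 0.0004
grip_force: 4.1
```

apply_moves(steps=[[0,0,0,0.7,0,0,-1],[0,0,0,1.2,0,0,-1],[0,0,0,1.2,0,0,-1]])

```text
time: 19.05
ee_pos: [0.5635, -0.3437, 0.0179]
eef_rot: [0.706, 0.708, -0.002, 0.001]
ft_force: [2.8, -10.7, -6.8]
width: 0.0008
grip_force: 5.7
```

apply_moves(steps=[[0,0,0,-4,0,0,-1],[0,0,0,-22,0,0,-1],[0,0,0,-22,0,-40,-1],[0,0,0,-22,0,-80,-1],[0,0,0,-22,0,-120,-1],[0,0,0,-40,0,-160,-1],[0,0,0,-40,0,-200,-1],[0,0,0,-40,0,-200,-1]])

```text
time: 19.72
ee_pos: [0.5665, -0.3831, 0.2274]
eef_rot: [0.706, 0.708, 0.001, 0.005]
ft_force: [0.7, -0.8, 1.1]
width: 0.0004
grip_force: 0.0
```

```bash
python3 look.py w5; python3 - <<'E'
from h import *
for n,(y0,y1,x0,x1) in(("scene",(110,210,320,430)),("side",(165,265,355,495))):
    c=r.camera(n); P=cloud(c);hsv=cv2.cvtColor(c["pixels"],cv2.COLOR_RGB2HSV);H,S,V=[hsv[...,i].astype(int) for i in range(3)]
    m=(H>3)&(H<22)&(S>140)&(P[...,0]>.42)&(P[...,0]<.7)&(P[...,1]>-.4)&(P[...,1]<-.05)&(P[...,2]>.01)&(P[...,2]<.1)
    k,l,st,ce=cv2.connectedComponentsWithStats(m.astype(np.uint8))
    for i in range(1,k):
        if st[i,4]>10:q=P[l==i];print(n,np.percentile(q,5,0).round(3),np.percentile(q,95,0).round(3))
    cv2.imwrite(f"pics/e_{n}.png",cv2.resize(c["pixels"][y0:y1,x0:x1],None,fx=5,fy=5,interpolation=cv2.INTER_CUBIC)[...,::-1])
E
```

```text
lid plane [0.016  0.0207 0.0661] lo [ 0.4919 -0.3215  0.0608] hi [ 0.63   -0.1961  0.069 ]
orange [243  20   8  38 126] [ 0.4873 -0.229   0.0609] [ 0.4843 -0.2459  0.0591] [ 0.4904 -0.2125  0.0629]
orange [305 131  30   2  32] [ 0.563  -0.3237  0.0619] [ 0.5473 -0.3247  0.0606] [ 0.58   -0.3235  0.0632]
orange [305 134  30   3  87] [ 0.5645 -0.3281  0.0619] [ 0.548  -0.3295  0.0592] [ 0.5807 -0.3268  0.0638]
19.7667 [ 0.56604159 -0.38187188  0.22323153] [ 0.47794673 -0.05598067 -0.95106329]
scene [ 0.483 -0.246  0.023] [ 0.499 -0.212  0.061]
scene [ 0.55  -0.135  0.029] [ 0.58  -0.125  0.064]
side [ 0.553 -0.132  0.056] [ 0.576 -0.128  0.065]
side [ 0.547 -0.331  0.031] [ 0.572 -0.325  0.068]
side [ 0.479 -0.244  0.028] [ 0.488 -0.214  0.062]
```

View pics/w5.png

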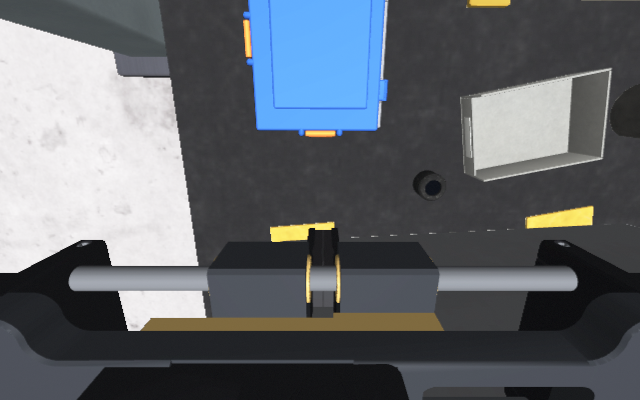

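View pics/e_scene.png

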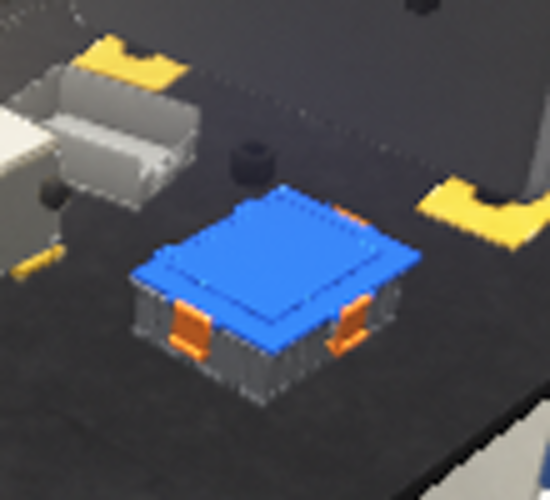

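All three flaps lie flat on the walls, at e_scene (192,330), (350,325) and behind the lid at (350,214). The lid is shut and the loupe hasn't moved. Each press ended in a jump and then a rigid stop, as a snap should.

```bash
python3 -c "
from h import *
print(r.close_job())"
```

```text
the job is handed in; nothing more can be done
None
```

The job is handed in but returned no verdict: the lid was pressed shut first, then the front, left and right clips were each folded down and pressed in until they jumped to a rigid stop, with no force reading above about 13 N and no contact with any bystander that I saw.

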